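# Key the drum turntable's plate onto its pin

### The job

The round notched plate of the drum turntable is riding high on its spindle, off its drive pin. Push the plate's upright post with the outside of the closed fingertips to turn the plate until the notch in its rim stands over the pin, then press the plate down with the fingertips until it is fully home with the pin in the notch, and withdraw. Grip and lift nothing, do not put the fingers round the post, and leave the other things on the cart where they are.

Things in the scene. Friction and masses are not known exactly. Their poses are not given: they have to be found in the camera images.
- turntable: Fixed dark steel base of the drum turntable: round, 152 mm across at the foot and 132 mm at the top, 24 mm high, with a 34 mm wide ear of the same height that reaches 93 mm out along its x axis and carries the drive pin. A 16 mm spindle stands in its centre, 50 mm high. Origin: centre of the underside, on the surface; z up, x towards the pin.
- pin_tip (a point): Tip of the fixed steel drive pin: 12 mm diameter with a round (hemispherical) head, on the ear 70 mm from the spindle axis; the tip is 36 mm above the surface, 12 mm above the base's top. Half of it shows beyond the plate's rim from above.
- plate: Keyed aluminium plate on the spindle: a disc 140 mm in diameter, 8 mm thick, about 330 g, with one notch in its rim. It turns either way without end and slides along the spindle; friction keeps it where it is left, in angle (0.08 N m turns it) and in height (about 3 N moves it down). Origin: centre of its underside, on the spindle axis; z up, x towards the notch.
- plate_top (a point): Centre of the plate's upper face, on the spindle axis. At the start 46 mm above the surface (the underside 2 mm clear of the pin); fully home it is 14 mm lower, at 32 mm, the plate resting on the base. Off the notch the pin stops it after 2 mm. The spindle stands 4 mm proud of the face at first, 18 mm when home.
- notch (a point): Middle of the notch's open mouth, at the rim (70 mm from the axis) and at the level of the plate's underside: the notch is 19 mm wide, about 12 mm deep, and goes through the plate's thickness. The round pin head helps it in when it is up to about 5 mm off.
- post_top (a point): Centre of the top of the plain steel push post that stands on the plate: 14 mm diameter, 35 mm tall above the plate's upper face, 42 mm from the spindle axis, diametrically opposite the notch. It is fixed to the plate.
- peg_a: Bystander: round ebony peg standing on end, 27 mm diameter, 60 mm tall. Origin: centre of its underside.
- peg_b: Bystander: a second peg like peg_a.
- pitch_pipe: Bystander: flat round chrome pitch pipe, 64 mm diameter, 14 mm thick. Origin: centre of its underside.
- caliper: Bystander: brass sliding caliper lying flat, 150 mm long along its x, jaws 40 mm, 4 to 7 mm thick. Origin: middle of the beam, on the underside.
- dish: Bystander: shallow white porcelain dish, 120 mm across, 22 mm high. Origin: centre of its underside.
- pry_bar: Bystander: short steel pry bar lying flat, about 190 mm long along its x, 18 mm wide, 12 mm high. Origin: middle, on the underside.

How it is judged:
By the outcome, as a careful person would: the job done as asked, in the order asked, and still so for the second after the job is handed in, with the robot touching nothing.
It also fails if it takes over 64 s, if anything falls off the work surface, if the arm or the gripper's body presses on something with over 40 N, if the wrist force passes 120 N, or if a joint passes its speed limit or range.

### The arm

A 6-joint arm with a two-finger parallel gripper is mounted at the origin on the work surface. World frame = base frame: x ahead of the robot, y to its left, z up, the work surface at z = 0. Lengths are in m, angles in rad, forces in N, time in s.
With the tool pointing down it reaches from about 0.275 to 0.975 m from the base axis. Payload 8.4 kg.
Tool frame: the origin (TCP) lies midway between the tips of the shut fingers; the grasp point (between the pads) lies 19 mm behind it; z points along the fingers, x is the direction in which the jaws open and shut, and the axes are right-handed (so a half turn about z gives the same grasp; the last joint's range is limited). The gripper opens to 92 mm and grips with 3 to 60 N. Pads are 20 mm wide; open, the fingers measure 128 mm over their backs; the gripper's body (75 mm by 189 mm) begins 69 mm behind the grasp point.
Start: joints at [-1.333, 0.353, 1.633, -0, 1.155, -0.002], TCP at [0.148, -0.607, 0.215] pointing down, gripper open.
Joint ranges: [-2.63, 2.63], [-0.92, 2.1], [0.06, 2.66], [-1.3, 4.44], [0, 2.69], [-3.02, 3.02]. Speed limits (rad/s): [2.22, 2.22, 2.79, 3.14, 3.14, 3.14].

### API

Orientations are given as a unit quaternion [x, y, z, w].
In Python, from station import env, optics gives the robot as it stands.
- The arm moves only by the shell command python3 -m creep 'ROWS' [FORCE]. ROWS is JSON, a list of rows, each a list of 7 numbers: the shift along the tool's x, y, z in cm, then the turn, a rotation vector about the tool's x, y, z in rad, then the opening, from -1 (shut) to 1 (fully open). A call has 1 to 12 rows; each row is the pose to reach, as a shift and turn from the pose measured when the call began, along the tool's axes at that moment; what a row does not reach only later rows make up. A row lasts 1/8 s, in which the tool goes at most 62.5 mm and 10.7 degrees, less where a joint would pass 70% of its speed; a pose out of reach is approached as far as the arm can. A call with a gripper value outside its range is refused whole. The fingers move at their own pace and stop on an object; FORCE is the grip in N (left out, the last holds). Time passes only in rows, so rows that repeat a pose let the fingers close. It gives the time, the measured TCP pose, the force and the opening at its end, in the units of the state.
- env.get_obs(): the state, without advancing time (a new reading comes with each control period).
- optics.get_image(name): name is "scene" or "top" or "wrist"; returns a dict with "img" (420x560x3 uint8, red, green, blue), "depth" (420x560 float32, m along the optical axis (not along the pixel's ray), 0 where there is no reading), "fx", "fy", "cx", "cy" (pixels), "extrinsics" (4x4, takes a point from world to camera coordinates); the wrist camera has in their place "hand_eye" (4x4, takes a point from camera to tool coordinates, whose origin is the TCP and whose axes are the tool frame's). Camera axes: x right, y up, looking along -z (the intrinsics and any distortion apply to the point x, -y, -z); pixel columns grow to the right and rows downward; lengths in m; the calibration is good to about 2 mm. A picture is of the moment at which its call begins: read the wrist's pose just before it.
- env.job_done(): hands the job in, once; it reports no verdict.
The state is a dict: "t": time; "q": joint angles; "qvel": joint speeds; "joint_efforts": joint torques, N m; "position": TCP position; "ee_rot": TCP orientation; "wrist_force": force on the tool from outside, world axes, zero at the start; "moment": the same for the moment, N m; "gripper_width": finger opening in m.
Only numpy, scipy, OpenCV 4.12 (cv2) and the standard library are available. Lean on these libraries where they do the work, as an engineer would, in place of code of your own. Each camera call takes 0.05 s, during which the arm holds its last target. There are 200 camera calls.

## Working session

There is one attempt and no reset: what is moved stays moved. The work goes in short steps, Python scripts to look and compute and a shell command to move; the robot and the scene stay as the last step left them, time stands still between calls to the robot, and variables do not carry over. Pictures are saved under pics/ and viewed, about 8 in all and at most 12, crops included, and the job is handed in when it is done.

```bash
mkdir -p pics; ls; python3 - <<'E'
from station import env, optics
import cv2,numpy as np
o=env.get_obs();print(o)
for n in("top","scene"):
    d=optics.get_image(n);cv2.imwrite(f"pics/{n}0.png",d["img"][:,:,::-1]);np.savez(f"pics/{n}0.npz",**d)
    print(n,d["fx"],d["fy"],d["cx"],d["cy"],[k for k in d],np.round(d["extrinsics"],3).tolist())
E
```

```text
pics
{'t': 0.0, 'q': array([-1.33343233e+00,  3.53623212e-01,  1.63411471e+00,  3.91351042e-06,
        1.15520063e+00, -2.40287257e-03]), 'qvel': array([ 1.75876630e-03,  8.09954196e-04, -3.46198216e-05, -1.46980851e-03,
       -6.22314652e-04,  1.19975800e-03]), 'joint_efforts': array([ 2.33028368e-03, -5.93824160e+01, -3.34217763e+01,  6.98590348e-02,
        2.35856225e-02, -1.65383926e-04]), 'position': array([ 0.14830791, -0.60664888,  0.21388758]), 'ee_rot': array([ 7.86598397e-01, -6.17464581e-01, -5.27232386e-04, -4.18197458e-04]), 'wrist_force': array([ 0.45173135, -0.59671452, -1.01538471]), 'moment': array([-0.05671815, -0.06529575,  0.00082022]), 'gripper_width': 0.09180618527660109}
top 541.3188342674134 541.3188342674134 287.5338009077509 211.43444037727824 ['img', 'depth', 'fx', 'fy', 'cx', 'cy', 'extrinsics'] [[0.001, -1.0, -0.006, -0.025], [0.984, -0.0, 0.176, -0.555], [-0.176, -0.006, 0.984, -1.379], [0.0, 0.0, 0.0, 1.0]]
scene 526.0768380503396 526.0768380503396 280.2618296367782 207.92508292813622 ['img', 'depth', 'fx', 'fy', 'cx', 'cy', 'extrinsics'] [[-0.321, 0.947, 0.001, 0.224], [-0.66, -0.225, 0.716, 0.307], [0.679, 0.229, 0.698, -1.737], [0.0, 0.0, 0.0, 1.0]]
```

View pics/top0.png

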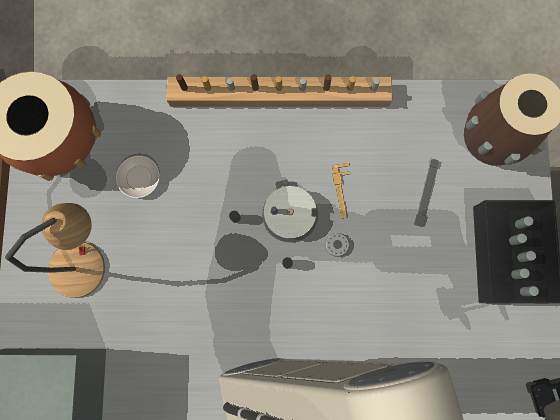

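View pics/scene0.png

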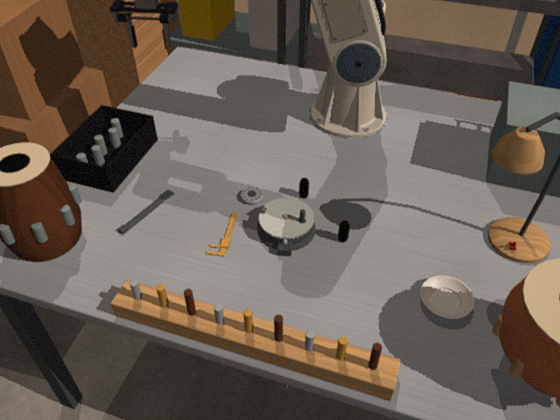

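The top view shows the turntable at about (290,211), with its ear near (282,184) and pegs at (235,216) and (288,263). The pitch pipe is at (338,244) and the caliper at (341,190). Next I'll enlarge the turntable.

```bash
cat > h.py <<'E'
import numpy as np, cv2
def w2p(d,P):
    E=d["extrinsics"];p=np.atleast_2d(P)@E[:3,:3].T+E[:3,3];return np.c_[d["cx"]+d["fx"]*p[:,0]/-p[:,2], d["cy"]+d["fy"]*-p[:,1]/-p[:,2]]
def ray(d,uv,z,E=None):
    E=d["extrinsics"] if E is None else E
    R=E[:3,:3];c=-R.T@E[:3,3];uv=np.atleast_2d(np.asarray(uv,float))
    v=np.c_[(uv[:,0]-d["cx"])/d["fx"],-(uv[:,1]-d["cy"])/d["fy"],-np.ones(len(uv))]@R
    return c+v*((z-c[2])/v[:,2])[:,None]
E
python3 - <<'E'
import numpy as np,cv2
from h import *
t=dict(np.load("pics/top0.npz"));s=dict(np.load("pics/scene0.npz"))
a=cv2.resize(t["img"][170:280,220:360],None,fx=5,fy=5,interpolation=cv2.INTER_CUBIC)
b=cv2.resize(s["img"][175:265,235:365],None,fx=5,fy=5,interpolation=cv2.INTER_CUBIC)
cv2.imwrite("pics/cropt.png",a[:,:,::-1]);cv2.imwrite("pics/crops.png",b[:,:,::-1])
# plate top by contour
m=((t["img"].min(2)>150)).astype(np.uint8)[165:250,250:330]
c=max(cv2.findContours(m,0,2)[0],key=cv2.contourArea);c=cv2.convexHull(c);e=cv2.fitEllipse(c);print(e)
ctr=np.array(e[0])+[250,165];print(ctr,ray(t,ctr,.046),ray(t,[235,216],.06),ray(t,[288,263],.06),ray(t,[338,244],.014))
E
```

```text
((47.75839614868164, 28.00447654724121), (62.47599792480469, 93.50955963134766), 23.054847717285156)
[297.75839615 193.00447655] [[ 0.60550422 -0.05198173  0.046     ]] [[0.54113559 0.11245285 0.06      ]] [[ 0.41842062 -0.0262344   0.06      ]] [[ 0.47295724 -0.15962586  0.014     ]]
```

View pics/cropt.png

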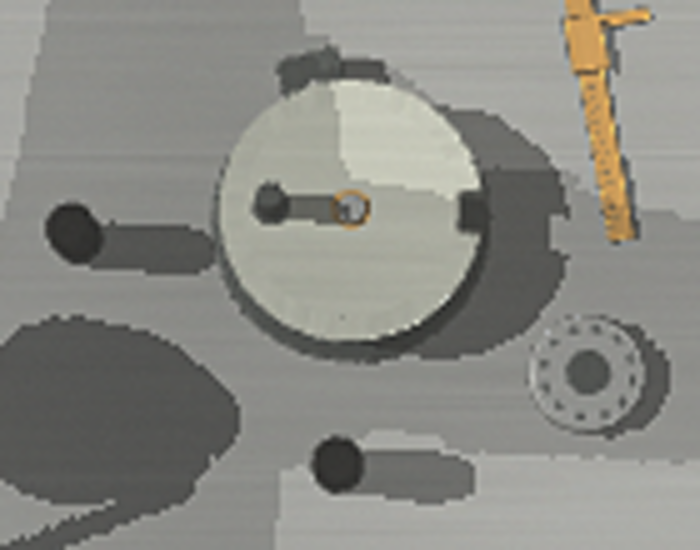

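View pics/crops.png

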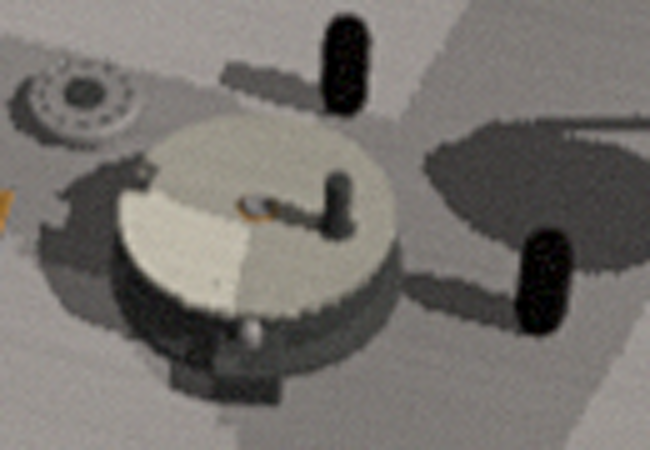

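The crops show the plate centre at px (290.3,212.2) and the notch at (314.5,212.5), towards -y. The post top is at about (274,210), towards +y. The ear and pin are at about (285.5,182), towards +x.

```bash
python3 - <<'E'
import numpy as np
from h import *
t=dict(np.load("pics/top0.npz"));s=dict(np.load("pics/scene0.npz"))
T=lambda x,y,z:ray(t,[220+x/5,170+y/5],z)[0]
S=lambda x,y,z:ray(s,[235+x/5,175+y/5],z)[0]
C=T(351.5,211,.046);print("C top",C,"C scene",S(258,213,.046))
sp=T(351,209,.05);print("spindle",sp, S(257,205,.05))
for n,p in dict(pinT=T(327,57,.034),pinS=S(250,325,.034),earL=T(280,75,.024),earR=T(387,70,.024),earS1=S(170,372,.024),earS2=S(280,382,.024),postT=T(270,197,.081),postS=S(339,178,.081),notch=T(477,213,.046),pegL=T(75,228,.06),pegN=T(338,463,.06),pegLs=S(549,240,.06),pegNs=S(347,25,.06)).items():
    v=p-C;print(n,p.round(4),"r",np.hypot(*v[:2]).round(4),"ang",np.degrees(np.arctan2(v[1],v[0])).round(1))
E
```

```text
C top [ 0.55366647 -0.03214376  0.046     ] C scene [ 0.56104767 -0.02940074  0.046     ]
spindle [ 0.5540299  -0.03188494  0.05      ] [ 0.55958045 -0.03045645  0.05      ]
pinT [ 0.64   -0.0189  0.034 ] r 0.0874 ang 8.7
pinS [ 0.6245 -0.0125  0.034 ] r 0.0735 ang 15.5
earL [0.6324 0.0066 0.024 ] r 0.0877 ang 26.2
earR [ 0.6351 -0.0514  0.024 ] r 0.0837 ang -13.3
earS1 [ 0.6578 -0.0425  0.024 ] r 0.1047 ang -5.7
earS2 [0.6467 0.0103 0.024 ] r 0.1022 ang 24.5
postT [0.5548 0.0099 0.081 ] r 0.042 ang 88.4
postS [0.5581 0.0114 0.081 ] r 0.0438 ang 84.2
notch [ 0.5526 -0.0985  0.046 ] r 0.0663 ang -90.9
pegL [0.5422 0.1125 0.06  ] r 0.1451 ang 94.5
pegN [ 0.4194 -0.0252  0.06  ] r 0.1344 ang 177.0
pegLs [0.5458 0.1166 0.06  ] r 0.149 ang 93.0
pegNs [ 0.4239 -0.0243  0.06  ] r 0.13 ang 176.6
```

```bash
python3 -m creep '[[-49.5,-58.3,0.4,0,0,0.29,-1],[-49.5,-58.3,0.4,0,0,0.29,-1],[-49.5,-58.3,0.4,0,0,0.29,-1],[-49.5,-58.3,0.4,0,0,0.29,-1],[-49.5,-58.3,0.4,0,0,0.29,-1],[-49.5,-58.3,0.4,0,0,0.29,-1],[-49.5,-58.3,0.4,0,0,0.29,-1],[-49.5,-58.3,0.4,0,0,0.29,-1],[-49.5,-58.3,0.4,0,0,0.29,-1],[-49.5,-58.3,0.4,0,0,0.29,-1],[-49.5,-58.3,0.4,0,0,0.29,-1],[-49.5,-58.3,0.4,0,0,0.29,-1]]' 20
cat > wr.py <<'E'
import sys,numpy as np,cv2
from station import env,optics
from scipy.spatial.transform import Rotation as Ro
def grab(n):
    o=env.get_obs();d=optics.get_image("wrist")
    M=np.eye(4);M[:3,:3]=Ro.from_quat(o["ee_rot"]).as_matrix();M[:3,3]=o["position"]
    d["extrinsics"]=np.linalg.inv(M@d["hand_eye"]);np.savez(f"pics/{n}.npz",**d);cv2.imwrite(f"pics/{n}.png",d["img"][:,:,::-1])
    print(o["t"],o["position"].round(4),"yaw",np.degrees(np.arctan2(M[1,0],M[0,0])).round(1),"tilt z",M[:3,2].round(3),"F",o["wrist_force"].round(1),"q",o["q"].round(2),o["gripper_width"].round(4))
    print([k for k in d]);return d
if __name__=="__main__": grab(sys.argv[1])
E
python3 wr.py w1
```

```text
t: 1.6
position: [0.5891, 0.0023, 0.2104]
ee_rot: [-0.689, 0.725, 0.001, 0.0]
wrist_force: [0.6, -1.2, 0.6]
gripper_width: 0.0005Traceback (most recent call last):
  File "wr.py", line 10, in <module>
    if __name__=="__main__": grab(sys.argv[1])
                             ~~~~^^^^^^^^^^^^^
  File "wr.py", line 8, in grab
    print(o["t"],o["position"].round(4),"yaw",np.degrees(np.arctan2(M[1,0],M[0,0])).round(1),"tilt z",M[:3,2].round(3),"F",o["wrist_force"].round(1),"q",o["q"].round(2),o["gripper_width"].round(4))
                                                                                                                                                                         ^^^^^^^^^^^^^^^^^^^^^^^^
AttributeError: 'float' object has no attribute 'round'
```

View pics/w1.png

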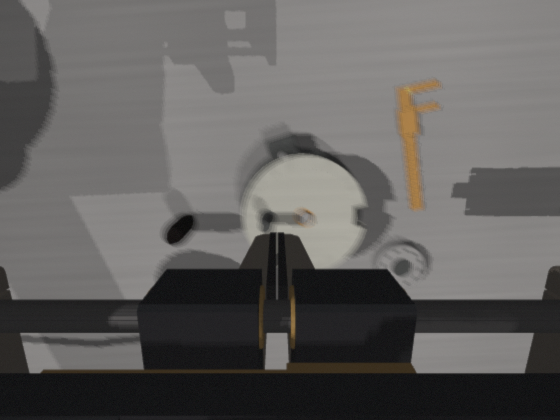

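The wrist view, which is slightly motion-blurred, shows the spindle at (305,216), the notch at (360,215), the post at (267,218) and the ear near (285,147). I'll take a settled, enlarged crop for the pin and centre.

```bash
sed -i 's/o\["gripper_width"\].round(4)/o["gripper_width"]/' wr.py; python3 - <<'E'
from wr import *; from h import *
d=grab("w2"); print({k:np.round(v,3).tolist() for k,v in d.items() if k not in("img","depth")})
c=d["img"][120:280,220:400];cv2.imwrite("pics/w2c.png",cv2.resize(c,None,fx=4,fy=3.75*4/3.75,interpolation=cv2.INTER_CUBIC)[:600,:,::-1])
print(ray(d,[[305,216],[360,215],[285,147]],.048))
E
```

```text
1.65 [0.5931 0.0078 0.2105] yaw -92.8 tilt z [ 0.003  0.004 -1.   ] F [2.7 3.1 1.2] q [0.01 0.31 1.71 0.   1.12 1.63] 0.0006402439280462244
['img', 'depth', 'fx', 'fy', 'cx', 'cy', 'hand_eye', 'extrinsics']
{'fx': 305.343, 'fy': 305.343, 'cx': 276.541, 'cy': 206.601, 'hand_eye': [[1.0, 0.001, -0.0, -0.002], [0.001, -0.97, -0.244, -0.068], [-0.001, 0.244, -0.97, -0.169], [0.0, 0.0, 0.0, 1.0]], 'extrinsics': [[-0.05, -0.999, -0.004, 0.04], [0.969, -0.048, -0.241, -0.548], [0.24, -0.016, 0.971, -0.527], [0.0, 0.0, 0.0, 1.0]]}
[[ 0.56575631 -0.02074448  0.048     ]
 [ 0.56390317 -0.08258756  0.048     ]
 [ 0.64324513 -0.00153087  0.048     ]]
```

View pics/w2c.png

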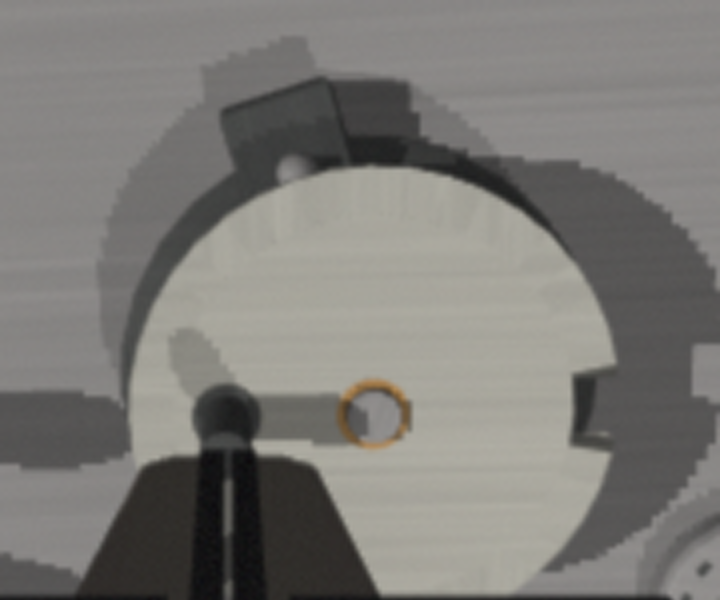

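The settled crop shows the pin head at (293,162), the spindle top at (314,223), the notch mouth at (373,222) and the post top at (276,222), all full-frame pixels. The ear's outer corners are at (275.5,148) and (301,139.5).

```bash
python3 - <<'E'
import numpy as np
from h import *
d=dict(np.load("pics/w2.npz"))
T=lambda x,y,z:ray(d,[220+x/4,120+y/4],z)[0]
C=T(375,413,.05);print("C",C)
e1=T(222,112,.024);e2=T(325,78,.024);print("ear width",np.hypot(*(e1-e2)[:2]))
for n,p in dict(pin=T(293,168,.033),earmid=(e1+e2)/2,notch=T(614,407,.046),post=T(225,410,.081)).items():
    v=p-C;print(n,p.round(4),"r",np.hypot(*v[:2]).round(4),"ang",np.degrees(np.arctan2(v[1],v[0])).round(1))
v=e1-e2;print("ear edge normal",np.degrees(np.arctan2(v[1],v[0]))-90)
E
```

```text
C [ 0.55736307 -0.03020026  0.05      ]
ear width 0.030808573911563077
pin [ 0.6254 -0.0104  0.033 ] r 0.0708 ang 16.2
earmid [ 0.6454 -0.006   0.024 ] r 0.0913 ang 15.4
notch [ 0.5546 -0.0986  0.046 ] r 0.0684 ang -92.3
post [0.5697 0.0114 0.081 ] r 0.0434 ang 73.4
ear edge normal 15.133373141191626
```

```bash
python3 -m creep '[[-0.2,0,6,0,0,0,-1],[-0.2,0,11,0,0,0,-1],[-0.2,0,14,0,0,0,-1],[-0.2,0,15,0,0,0,-1],[-0.2,0,15.2,0,0,0,-1],[-0.2,0,15.2,0,0,0,-1],[-0.2,0,15.2,0,0,0,-1]]'
```

```text
t: 2.58
position: [0.5921, 0.0073, 0.0595]
ee_rot: [-0.691, 0.723, -0.0, 0.002]
wrist_force: [-0.2, -0.2, 0.6]
gripper_width: 0.0004
```

```bash
python3 -m creep '[[-0.3,0.8,0,0,0,0,-1],[-0.3,1.5,0,0,0,0,-1],[-0.53,2.35,0,0,0,-0.175,-1],[-0.63,3.14,0,0,0,-0.349,-1],[-0.59,3.93,0,0,0,-0.524,-1],[-0.41,4.7,0,0,0,-0.698,-1],[-0.1,5.42,0,0,0,-0.873,-1],[0.33,6.09,0,0,0,-1.047,-1],[0.87,6.67,0,0,0,-1.222,-1],[1.5,7.14,0,0,0,-1.396,-1],[2.2,7.5,0,0,0,-1.571,-1],[2.2,7.5,0,0,0,-1.571,-1]]'; python3 - <<'E'
from wr import *; from h import *
d=grab("w3")
t=optics.get_image("top");np.savez("pics/t3.npz",**t)
a=cv2.resize(d["img"],(560,420));b=cv2.resize(t["img"][170:270,250:330],None,fx=4.2,fy=4.2,interpolation=cv2.INTER_CUBIC)
cv2.imwrite("pics/m3.png",np.hstack([a[:,:460],b])[:,:,::-1])
E
```

```text
t: 4.08
position: [0.5155, -0.0113, 0.0594]
ee_rot: [1.0, -0.024, 0.001, -0.001]
wrist_force: [-0.7, 0.1, 0.8]
gripper_width: 0.0005
4.075 [ 0.5155 -0.0113  0.0594] yaw -2.7 tilt z [ 0.003  0.003 -1.   ] F [-0.7  0.1  0.8] q [-0.03  0.39  1.99  0.    0.75  0.02] 0.0004961807236358919
['img', 'depth', 'fx', 'fy', 'cx', 'cy', 'hand_eye', 'extrinsics']
```

View pics/m3.png

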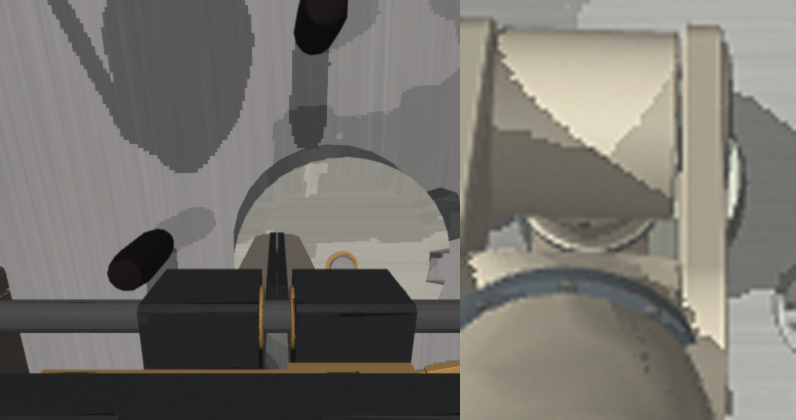

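The plate has turned. The wrist view shows the notch at about (437,266) and the spindle ring at (342,262). I'll compute the notch angle.

```bash
python3 - <<'E'
import numpy as np,cv2
from h import *
d=dict(np.load("pics/w3.npz"))
C=np.array([.5574,-.0302]);p=ray(d,[[342,262],[437,267],[445,267],[450,189]],.046)
for q in p: v=q[:2]-C; print(q.round(4),np.hypot(*v).round(4),np.degrees(np.arctan2(v[1],v[0])).round(1))
v=p[1]-p[0];print(np.degrees(np.arctan2(v[1],v[0])))
cv2.imwrite("pics/w3c.png",cv2.resize(d["img"][170:310,300:460],None,fx=4,fy=4,interpolation=cv2.INTER_CUBIC)[:,:,::-1])
E
```

```text
[ 0.5567 -0.0263  0.046 ] 0.0039 100.2
[ 0.6183 -0.0329  0.046 ] 0.061 -2.6
[ 0.6235 -0.0332  0.046 ] 0.0662 -2.6
[0.6222 0.0184 0.046 ] 0.081 36.8
-6.118074199157989
```

View pics/w3c.png

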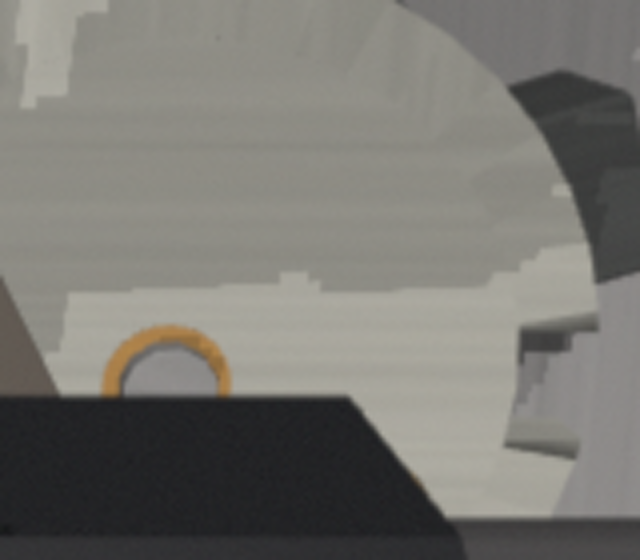

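```bash
python3 -m creep '[[-0.21,0.69,0,0,0,-0.157,-1],[-0.31,1.4,0,0,0,-0.314,-1],[-0.31,1.4,0,0,0,-0.314,-1],[-0.31,1.4,0,0,0,-0.314,-1]]'; python3 -m creep '[[0,-1,0,0,0,0,-1],[0,-2,-1,0,0,0,-1],[0,-3,-6,0,0,0,-1],[0,-3,-12,0,0,0,-1],[0,-3,-14,0,0,0,-1],[0,-3,-14,0,0,0,-1],[0,-3,-14,0,0,0,-1]]'; python3 - <<'E'
from wr import *; from h import *
d=grab("w4")
p=w2p(d,[[.5574,-.0302,.05],[.625,-.0113,.034]]);print(p)
cv2.imwrite("pics/w4c.png",d["img"][:,:,::-1])
E
```

```text
t: 4.68
position: [0.5125, -0.0248, 0.0593]
ee_rot: [0.992, 0.129, 0.002, -0.001]
wrist_force: [-0.1, -0.3, -0.1]
gripper_width: 0.0003
t: 5.55
position: [0.5035, 0.0043, 0.1985]
ee_rot: [0.992, 0.129, 0.001, -0.001]
wrist_force: [0.2, -0.2, -0.1]
gripper_width: 0.0007
5.55 [0.5035 0.0043 0.1985] yaw 14.8 tilt z [ 0.002  0.002 -1.   ] F [ 0.2 -0.2 -0.1] q [ 0.    0.18  1.91  0.    1.05 -0.26] 0.0006732813221857373
['img', 'depth', 'fx', 'fy', 'cx', 'cy', 'hand_eye', 'extrinsics']
[[315.55338784 239.3747838 ]
 [374.70812931 233.64158351]]
```

View pics/w4c.png

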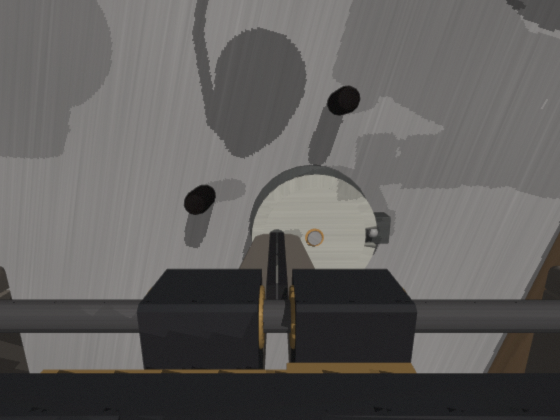

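The pin shows inside the notch at about (373,233), with the spindle at (315,238). I'll enlarge it once to check the centring.

```bash
python3 - <<'E'
import cv2
i=cv2.imread("pics/w4.png")[205:265,340:400];cv2.imwrite("pics/w4z.png",cv2.resize(i,None,fx=9,fy=9,interpolation=cv2.INTER_CUBIC))
E
```

```text
(no output)
```

View pics/w4z.png

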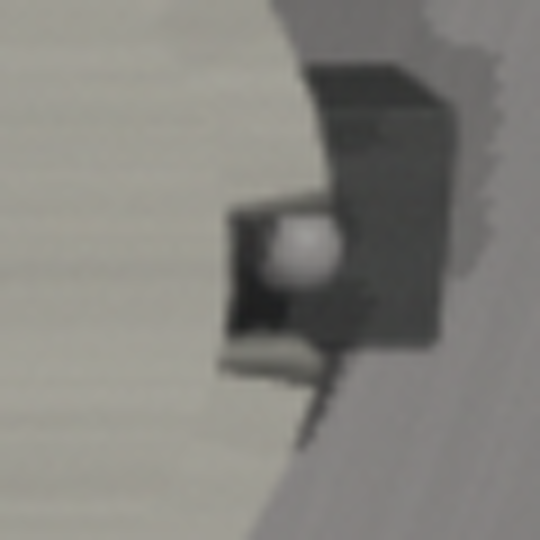

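The notch's mouth edges at top-face level are at crop (322,190) and (318,385), its inner corners at (230,210) and (220,372), and the pin head at (304,250).

```bash
python3 - <<'E'
import numpy as np
from h import *
d=dict(np.load("pics/w4.npz"))
T=lambda x,y,z:ray(d,[340+x/9,205+y/9],z)[0,:2]
C=ray(d,[315,238],.05)[0,:2]
a,b,c,e=[T(*q,.046) for q in[(322,190),(318,385),(230,210),(220,372)]];p=T(304,250,.032)
A=lambda v:np.degrees(np.arctan2(v[1],v[0])).round(1)
print("C",C,"width",np.hypot(*(a-b)),np.hypot(*(c-e)),"notch",A((a+b)/2-C),A((c+e)/2-C),"pin",p,A(p-C),np.hypot(*(p-C)))
E
```

```text
C [ 0.55635452 -0.02881756] width 0.025561067865351467 0.02121004721797885 notch 14.4 13.9 pin [ 0.62444577 -0.01107051] 14.6 0.07036602210393567
```

The notch is at about 14.2° and the pin at 14.6°, so they line up to about 0.5 mm. Next I'll press beside the spindle, at 26 mm off the axis across the notch–post line.

```bash
python3 -m creep '[[4.3,2.06,0,0,0,0,-1],[4.3,2.06,0,0,0,0,-1],[4.3,2.06,5,0,0,0,-1],[4.3,2.06,10,0,0,0,-1],[4.3,2.06,13,0,0,0,-1],[4.3,2.06,14.3,0,0,0,-1],[4.3,2.06,14.3,0,0,0,-1],[4.3,2.06,14.3,0,0,0,-1]]'
```

```text
t: 6.6
position: [0.551, -0.0044, 0.0562]
ee_rot: [0.992, 0.129, 0.002, -0.001]
wrist_force: [0.3, 0.4, 0.6]
gripper_width: 0.0006
```

```bash
python3 -m creep '[[0,0,0.6,0,0,0,-1],[0,0,0.9,0,0,0,-1],[0,0,1.2,0,0,0,-1],[0,0,1.5,0,0,0,-1],[0,0,1.7,0,0,0,-1],[0,0,1.8,0,0,0,-1],[0,0,1.8,0,0,0,-1]]'
```

```text
t: 7.48
position: [0.551, -0.0043, 0.0381]
ee_rot: [0.992, 0.129, 0.002, -0.001]
wrist_force: [0.1, 0.7, 0.6]
gripper_width: 0.0005
```

```bash
python3 -m creep '[[0,0,0.2,0,0,0,-1],[0,0,0.4,0,0,0,-1]]';python3 -m creep '[[0,0,0.2,0,0,0,-1],[0,0,0.3,0,0,0,-1]]'; python3 -m creep '[[0,0,0.15,0,0,0,-1],[0,0,0.15,0,0,0,-1]]'
```

```text
t: 7.72
position: [0.551, -0.0043, 0.034]
ee_rot: [0.992, 0.129, 0.002, -0.001]
wrist_force: [0.8, -0.0, 2.9]
gripper_width: 0.0006
t: 7.98
position: [0.5513, -0.0043, 0.0322]
ee_rot: [0.992, 0.129, 0.002, -0.001]
wrist_force: [-6.8, -0.2, 27.4]
gripper_width: 0.0005
t: 8.22
position: [0.5514, -0.0043, 0.0322]
ee_rot: [0.992, 0.129, 0.002, -0.001]
wrist_force: [-6.7, 0.0, 24.7]
gripper_width: 0.0001
```

The tips stop at z = 0.032 m against 25–27 N, which matches the home height. I'll withdraw and check.

```bash
python3 -m creep '[[0,0,-1,0,0,0,-1],[0,0,-6,0,0,0,-1],[0,0,-12,0,0,0,-1],[-3,-3,-17,0,0,0,-1],[-8,-4,-17,0,0,0,-1],[-8,-4,-17,0,0,0,-1],[-8,-4,-17,0,0,0,-1]]'; python3 - <<'E'
from wr import *; from h import *
d=grab("w5"); s=optics.get_image("scene"); t=dict(np.load("pics/scene0.npz"))
a=cv2.resize(d["img"][180:270,260:440],(720,360),interpolation=cv2.INTER_CUBIC)
b=np.hstack([cv2.resize(x["img"][170:270,215:365],(360,240),interpolation=cv2.INTER_CUBIC) for x in (t,s)])
cv2.imwrite("pics/m5.png",np.vstack([a,b])[:,:,::-1])
print(w2p(d,[[.557,-.03,.05],[.557,-.03,.032]]))
m=lambda z:np.nanmedian(z)
P=w2p(s,[[.59,-.06,.032]])[0].astype(int);print(P,"depth change mm",1e3*(np.median(s["depth"][P[1]-2:P[1]+3,P[0]-2:P[0]+3])-np.median(t["depth"][P[1]-2:P[1]+3,P[0]-2:P[0]+3])))
E
```

```text
t: 9.1
position: [0.4639, 0.0135, 0.2022]
ee_rot: [0.992, 0.129, 0.002, -0.001]
wrist_force: [0.7, -0.3, -0.3]
gripper_width: 0.0006
9.1 [0.4639 0.0135 0.2022] yaw 14.8 tilt z [ 0.004  0.003 -1.   ] F [ 0.7 -0.3 -0.3] q [ 0.02  0.11  1.98  0.    1.04 -0.24] 0.0005918102186334452
['img', 'depth', 'fx', 'fy', 'cx', 'cy', 'hand_eye', 'extrinsics']
[[345.8687325  253.73033021]
 [342.45795807 247.77593194]]
[271 226] depth change mm 18.57531
```

View pics/m5.png

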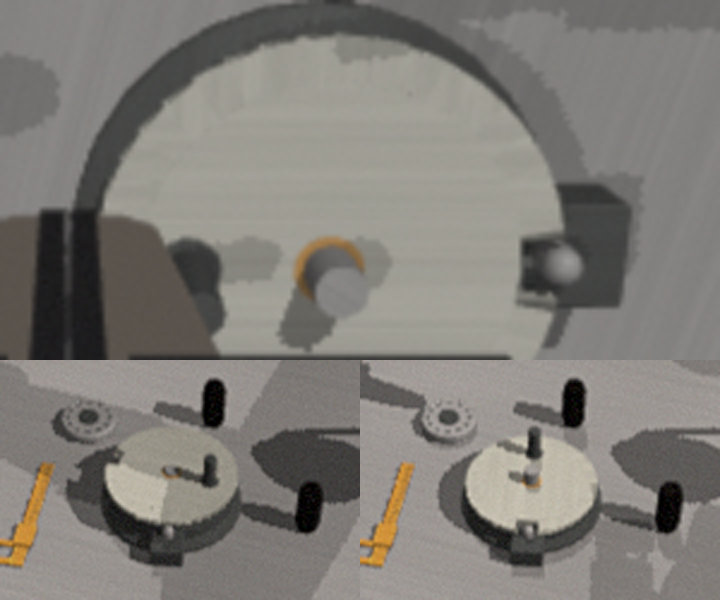

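The plate looks home: the pin is inside the notch, the spindle stands well proud and the bystanders haven't moved. The depth change implies about 13 mm at one spot, against 14 expected, so I'll average over more points before handing in.

```bash
python3 - <<'E'
from h import *; from station import env,optics
s=optics.get_image("scene");t=dict(np.load("pics/scene0.npz"))
def zmap(d,uv):
    E=d["extrinsics"];R=E[:3,:3];u,v=uv.T;D=d["depth"][v,u]
    p=np.c_[(u-d["cx"])/d["fx"]*D,-(v-d["cy"])/d["fy"]*D,-D];return ((p-E[:3,3])@R)[:,2]
g=[(r*np.cos(a),r*np.sin(a)) for r in(.02,.03,.04,.05) for a in np.radians([-100,-80,-60,-40,50,70])]
for d,z in((t,.046),(s,.032)):
    uv=w2p(d,[[.557+x,-.030+y,z] for x,y in g]).round().astype(int);print(np.median(zmap(d,uv)),np.percentile(zmap(d,uv),[20,80]))
    uv=w2p(d,[[.47+x/5,-.06+y/5,0] for x,y in g]).round().astype(int);print("table",np.median(zmap(d,uv)))
E
```

```text
0.0466441698558461 [0.04545566 0.04794442]
table 0.046734935862756954
0.033592037044923834 [0.03149476 0.03544267]
table 0.03845938701680898
```

```bash
python3 - <<'E'
from h import *; from station import env,optics
def pts(d):
    E=d["extrinsics"];v,u=np.mgrid[0:420,0:560];D=d["depth"]
    p=np.stack([(u-d["cx"])/d["fx"]*D,-(v-d["cy"])/d["fy"]*D,-D],-1);return (p-E[:3,3])@E[:3,:3]
t=dict(np.load("pics/scene0.npz"))
for d,z in[(t,.046)]+[(optics.get_image("scene"),.032) for _ in range(3)]:
    P=pts(d).reshape(-1,3);r=np.hypot(P[:,0]-.557,P[:,1]+.03)
    q=P[(r<.06)&(r>.02)&(abs(P[:,2]-z)<.008)]
    f=P[(r>.1)&(r<.2)&(abs(P[:,2])<.008)]
    A=np.c_[q[:,0]-.557,q[:,1]+.03,np.ones(len(q))];print(len(q),np.linalg.lstsq(A,q[:,2],rcond=None)[0].round(4),"table",np.median(f[:,2]).round(4))
E
```

```text
1051 [-0.0011 -0.0014  0.0466] table 0.0005
1081 [-0.007  -0.0033  0.0325] table 0.0005
1090 [-0.0064 -0.002   0.0325] table 0.0005
1079 [-0.0089 -0.0046  0.0325] table 0.0005
```

The plate top is at 32.0 mm above the table (32.5 minus the 0.5 mm table offset) and level. It dropped 14.1 mm, so it is fully home.

```bash
python3 -c "
from station import env
print(env.job_done())"
```

```text
the job is handed in; nothing more can be done
None
```

The plate is fully home with the drive pin in its notch, and the job is handed in. I pushed the post about 107° counter-clockwise with the outside of the closed fingertips. I then pressed the plate down beside the spindle and withdrew to 0.20 m. The robot's clock read about 9 s of the 64 allowed.

- **Alignment before pressing:** the notch was at about 14.2° and the pin at about 14.6°, roughly 0.5 mm apart at the rim.
- **Pressing:** the fingertips stopped at 32.2 mm, with a highest reading of about 27 N.
- **Height after withdrawing:** a plane fit to the scene camera's depth put the plate top at 32.0 mm above the table and level, a drop of 14.1 mm.
- **Other things on the cart:** the pegs, pitch pipe and caliper looked unmoved in the last picture. The dish and pry bar were outside that crop and not rechecked, but the arm did not go near them.

Two coarser depth samples, one at a single spot and one averaged over 24 points, gave a drop of about 13 mm. The plane fit over about 1,080 points, repeated on three pictures, replaced them.

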